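# Roll the bearing balls off the sorting tray, then slide out the flat buttons

## Task

Sort the stripped mould parts on the open-ended tray: lift it by its handle with all of them on it, tip it gently over the round steel pan, rocking it if a ball lodges behind a button, so that the five balls roll out of the open end and the three flat buttons stay on the tray, then tip it steeply over the rectangular bin so that the buttons slide out into it. Set the empty tray back down flat on the rubber mat and let go, leaving the other things on the bench where they stand.

Things in the scene. Friction and masses are not known exactly. Their poses are not given: they have to be found in the camera images.
- tray_grip (a point): centre of the grip bar of a loose sheet-aluminium sorting tray, about 0.35 kg. The bar is black, straight and horizontal, crosses above the middle of the tray along y on two side straps, 16 mm thick (x), 24 mm tall (z), 120 mm long; its centre is 72 mm above the tray's underside. Axes are the tray's: z up from its floor, -x towards its open pouring end
- tray_lip (a point): middle of the tray's pouring edge, 90 mm towards -x and 65 mm below tray_grip, same axes. Tray: 180 mm (x) by 114 mm (y), floor 3 mm, walls 28 mm high except at this end, where the last 40 mm of floor bend up 6 degrees: tipped 9 degrees or more, balls run out; buttons begin to slide at 17 to 26 degrees and need 6 more to climb the bent lip
- mat: black rubber mat on the bench, 280 x 210 x 4 mm, fixed; the tray stands on it at first. Origin at the centre of its underside, x along its 280 mm side, z up
- ball0_center (a point): centre of a loose steel bearing ball, 22 mm across, 43 g, lying on the tray at first, free to roll; it may lodge between a button and the tray's wall
- ball1_center (a point): centre of a loose steel bearing ball, 22 mm across, 43 g, lying on the tray at first, free to roll; it may lodge between a button and the tray's wall
- ball2_center (a point): centre of a loose steel bearing ball, 22 mm across, 43 g, lying on the tray at first, free to roll; it may lodge between a button and the tray's wall
- ball3_center (a point): centre of a loose steel bearing ball, 22 mm across, 43 g, lying on the tray at first, free to roll; it may lodge between a button and the tray's wall
- ball4_center (a point): centre of a loose steel bearing ball, 22 mm across, 43 g, lying on the tray at first, free to roll; it may lodge between a button and the tray's wall
- button0_center (a point): centre of a loose flat steel rest button, a disc 26 mm across and 6 mm thick, 25 g, lying flat on the tray at first; z is its axis
- button1_center (a point): centre of a loose flat steel rest button, a disc 26 mm across and 6 mm thick, 25 g, lying flat on the tray at first; z is its axis
- button2_center (a point): centre of a loose flat steel rest button, a disc 26 mm across and 6 mm thick, 25 g, lying flat on the tray at first; z is its axis
- pan_mouth (a point): centre of the mouth of the round steel pan, 180 mm across at the rim, 55 mm tall (this point is level with the rim), floor 4 mm, wall 3 mm; fixed on the bench to the left or the right of the mat
- bin_mouth (a point): centre of the rectangular plastic stacking bin, 200 mm (x) by 170 mm (y) outside, walls 4 mm: this point lies over its middle, level with the low front rim, 60 mm above the bench; the wall at +x and the adjoining 110 mm of the sides are 80 mm tall; fixed on the bench on the other side of the mat
- pillar: bystander, loose: a steel guide pillar standing upright on its flange, flange 38 mm across, 90 mm tall, origin at the centre of its underside
- bush: bystander, loose: a flanged steel guide bush standing on its flange, flange 52 mm across, 50 mm tall, origin at the centre of its underside
- screwdriver: bystander, loose: a flat-blade screwdriver lying on the bench, black handle 26 mm thick, 200 mm long, origin below its middle
- tape: bystander, loose: a roll of tape lying flat, 72 mm across, 19 mm tall, origin at the centre of its underside
- spray: bystander, loose: a white spray can with a blue cap, 52 mm across, 160 mm tall, standing, origin at the centre of its underside

How it is judged:
By the outcome, as a careful person would: the job done as asked, in the order asked, and still so for the second after the job is handed in, with the robot touching nothing.
It also fails if it takes over 72 s, if anything falls off the work surface, if the arm or the gripper's body presses on something with over 40 N, if the wrist force passes 120 N, or if a joint passes its speed limit or range.

## Robot

A 7-joint arm with a two-finger parallel gripper is mounted at the origin on the work surface. World frame = base frame: x ahead of the robot, y to its left, z up, the work surface at z = 0. Lengths are in m, angles in rad, forces in N, time in s.
With the tool pointing down it reaches from about 0.425 to 0.8 m from the base axis. Payload 8.3 kg.
Tool frame: the origin (TCP) lies on the centre line of the jaws, within the pads' length; the fingertips stand 11 mm ahead of it and the grasp point (between the pads) lies 8 mm behind it; z points along the fingers, y is the line along which they close (so a half turn about z gives the same grasp; the last joint's range is limited). The gripper opens to 85 mm and grips with 20 to 120 N. Pads are 22 mm wide; open, the fingers measure 114 mm over their backs; the gripper's body (76 mm by 85 mm) begins 54 mm behind the grasp point. The pads swing forward as they close: fully open they stand 13 mm farther back than shut.
Start: joints at [1.187, 0.383, 0.016, 1.37, -0.006, 1.388, -0.046], TCP at [0.197, -0.593, 0.242] pointing down, gripper open.
Joint ranges: [-2.95, 2.95], [-0.25, 2.06], [-1.52, 1.56], [0.18, 2.33], [-1.44, 4.58], [0.02, 2.06], [-3.01, 3.01]. Speed limits (rad/s): [2.39, 2.39, 3.01, 3.01, 3.14, 3.14, 3.14].

## Interface

Orientations are given as a 3x3 rotation matrix whose columns are the frame's x, y, z axes.
In Python, from station import bot gives the robot as it stands. The module is installed in compiled form; this text tells all that it offers.
- The arm moves only by the tool send_rows, never from a script. Its argument "moves" is a list of rows, each a list of 3 entries, a list of its own where there are three numbers: the shift along the tool's x, y, z in m, then the turn, a rotation vector about the tool's x, y, z in rad, then the opening, from 0 (shut) to 1 (fully open). A call has 1 to 5 rows; each row is the pose to reach, as a shift and turn from the pose commanded when the call began, along the tool's axes at that moment; what a row does not reach only later rows make up. A row lasts 1/12 s, in which the tool goes at most 41.7 mm and 7.16 degrees, less where a joint would pass 70% of its speed; a pose out of reach is approached as far as the arm can. A call with a gripper value outside its range is refused whole. The fingers move at their own pace and stop on an object; the grip force is fixed at half the most. Time passes only in rows, so rows that repeat a pose let the fingers close. It gives the time, the measured TCP pose, the force, the opening and the grip force at its end, in the units of the state.
- bot.state(): the state, without advancing time (a new reading comes with each control period).
- bot.grab_frame(name): name is "scene" or "side" or "wrist"; returns the picture (420x560x3 uint8, red, green, blue); there is no depth.
- bot.calibration(name): a dict with "vertical_fov" (degrees; the focal length in pixels is half the picture's height over the tangent of half this angle, whatever the lens; pixels are square), "cx", "cy" (the principal point, pixels), "R" (3x3) and "t" (3): a world point X has camera coordinates R X + t; the wrist camera has in their place "mount" (4x4, takes a point from camera to tool coordinates, whose origin is the TCP and whose axes are the flange's). Camera axes: x right, y down, z forward; pixel columns grow to the right and rows downward; lengths in m; the calibration is good to about 2 mm. A picture is of the moment at which its call begins: read the wrist's pose just before it. calibration takes no time and is no camera call.
- bot.hand_in(): hands the job in; it is judged then, once.
The state is a dict: "time": time; "joints": joint angles; "dq": joint speeds; "tau": joint torques, N m; "position": TCP position; "ee_rot": TCP orientation; "ft_force": force on the tool from outside, world axes, zero at the start; "ft_torque": the same for the moment, N m; "finger_gap": finger opening in m; "grasp_force": force on a finger pad.
Only numpy, scipy, OpenCV 4.12 (cv2) and the standard library are available. Lean on these libraries where they do the work, as an engineer would, in place of code of your own. Each camera call takes 0.05 s, during which the arm holds its last target. There are 200 camera calls.

## Working session

There is one attempt and no reset: what is moved stays moved. The work goes in short steps, Python scripts to look and compute and a tool call to move; the robot and the scene stay as the last step left them, time stands still between calls to the robot, and variables do not carry over. Pictures are saved under pics/ and viewed, at most 10 in all, crops included, and the job is handed in when it is done.

Besides the shell and the picture viewer there is one more tool, called after "Request:" by a JSON object that holds its "name" and its "arguments", one argument or row to a line. send_rows: Moves the arm, as the interface text tells. Its arguments: {"type":"object","properties":{"moves":{"type":"array"}},"required":["moves"]}

```bash
mkdir -p pics; python3 - <<'E'
from station import bot
import cv2,numpy as np
s=bot.state();print({k:np.round(v,3).tolist() for k,v in s.items()})
for n in("scene","side","wrist"):
    im=bot.grab_frame(n);cv2.imwrite(f"pics/{n}0.png",im[:,:,::-1]);c=bot.calibration(n);print(n,{k:np.round(v,4).tolist() for k,v in c.items()})
E
```

```text
{'time': 0.0, 'joints': [1.187, 0.384, 0.016, 1.371, -0.006, 1.388, -0.047], 'dq': [0.001, 0.001, -0.001, 0.002, 0.0, -0.001, 0.001], 'tau': [0.0, -62.759, 0.845, -37.182, 0.017, 0.014, 0.0], 'position': [0.197, -0.593, 0.241], 'ee_rot': [[0.949, 0.315, -0.001], [0.315, -0.949, 0.002], [-0.0, -0.002, -1.0]], 'ft_force': [-0.077, 0.257, -1.024], 'ft_torque': [0.02, -0.029, -0.015], 'grasp_force': 0.0, 'finger_gap': 0.085}
scene {'vertical_fov': 55.3055, 'cx': 283.0216, 'cy': 203.3579, 'R': [[0.3101, 0.9507, 0.0041], [0.7617, -0.2459, -0.5995], [-0.5689, 0.189, -0.8004]], 't': [-0.1658, -0.3972, 1.2496]}
side {'vertical_fov': 52.9264, 'cx': 287.1024, 'cy': 198.3771, 'R': [[-0.8649, -0.5018, 0.0099], [-0.3111, 0.5206, -0.7951], [0.3939, -0.6908, -0.6064]], 't': [0.4899, 0.2561, 0.6476]}
wrist {'vertical_fov': 62.1375, 'cx': 280.2348, 'cy': 209.2119, 'mount': [[0.0004, -0.9525, -0.3045, 0.0775], [1.0, 0.0003, 0.0003, 0.0008], [-0.0002, -0.3045, 0.9525, -0.1309], [0.0, 0.0, 0.0, 1.0]]}
```

View pics/scene0.png

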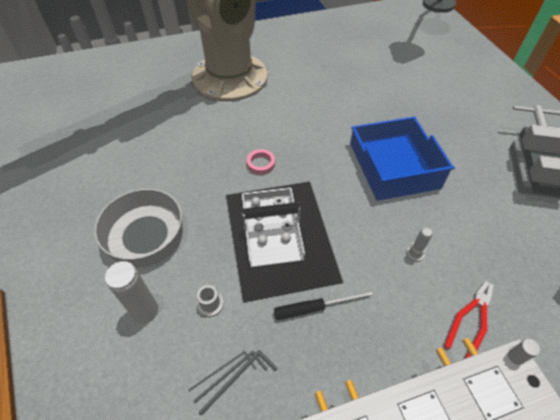

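View pics/side0.png

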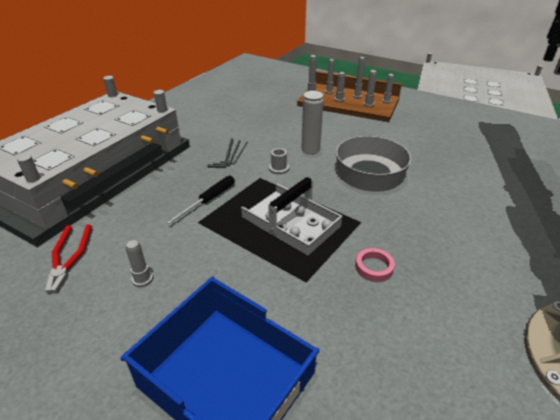

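```bash
cat > h.py <<'E'
import numpy as np,cv2
from station import bot
def cam(n):
    c=bot.calibration(n);f=210/np.tan(np.radians(c["vertical_fov"])/2)
    return c,f
def ray(n,uv,z):
    c,f=cam(n);R=np.array(c["R"]);C=-R.T@np.array(c["t"])
    d=R.T@np.array([(uv[0]-c["cx"])/f,(uv[1]-c["cy"])/f,1]);return C+d*(z-C[2])/d[2]
def proj(n,X):
    c,f=cam(n);p=np.array(c["R"])@X+c["t"];return np.array([c["cx"]+f*p[0]/p[2],c["cy"]+f*p[1]/p[2]])
def tri(uv1,uv2):
    A=[];b=[]
    for n,uv in(("scene",uv1),("side",uv2)):
        c,f=cam(n);R=np.array(c["R"]);t=np.array(c["t"])
        for k,q in((0,(uv[0]-c["cx"])/f),(1,(uv[1]-c["cy"])/f)):
            A.append(R[k]-q*R[2]);b.append(q*t[2]-t[k])
    return np.linalg.lstsq(np.array(A),np.array(b),rcond=None)[0]
E
python3 - <<'E'
from h import *
a=cv2.imread("pics/scene0.png")[175:300,220:345];b=cv2.imread("pics/side0.png")[170:280,195:365]
a=cv2.resize(a,(400,400),interpolation=cv2.INTER_CUBIC);b=cv2.resize(b,(400,259),interpolation=cv2.INTER_CUBIC)
o=np.zeros((400,800,3),np.uint8);o[:,:400]=a;o[:259,400:]=b;cv2.imwrite("pics/c1.png",o)
for n in("scene","side"):
    c,f=cam(n);print(n,-np.array(c["R"]).T@c["t"])
print("mat scene",[ray("scene",p,.004).round(3) for p in((226,194),(312,183),(342,283),(244,299))])
print("mat side",[ray("side",p,.004).round(3) for p in((263,179),(359,224),(307,276),(199,222))])
E
```

```text
scene [ 1.06487088 -0.17614571  0.76271177]
side [0.24837224 0.55993093 0.59145677]
mat scene [array([ 0.457, -0.119,  0.004]), array([0.488, 0.09 , 0.004]), array([0.758, 0.055, 0.004]), array([ 0.729, -0.146,  0.004])]
mat side [array([ 0.72 , -0.147,  0.004]), array([ 0.453, -0.11 ,  0.004]), array([0.479, 0.077, 0.004]), array([0.75 , 0.059, 0.004])]
```

View pics/c1.png

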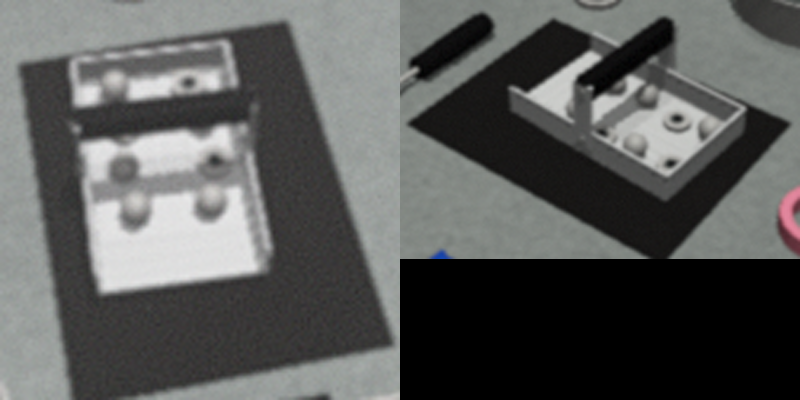

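```bash
python3 - <<'E'
from h import *
a=cv2.imread("pics/scene0.png");b=cv2.imread("pics/side0.png")
r=lambda i,w,h:cv2.resize(i,(w,h),interpolation=cv2.INTER_CUBIC)
o=np.zeros((600,800,3),np.uint8)
o[:300,:400]=r(a[110:207,340:470],400,300);o[:300,400:]=r(b[270:420,115:325],400,286)[:300] if 0 else cv2.copyMakeBorder(r(b[270:420,115:325],400,286),0,14,0,0,0)
o[300:,:400]=r(a[180:270,85:205],400,300);o[300:,400:]=r(b[125:200,320:420],400,300)
cv2.imwrite("pics/c2.png",o)
B=lambda x:(x[0]/3.2+220,x[1]/3.2+175);S=lambda x:(195+(x[0]-400)*.425,170+x[1]*.425)
e1=tri(B((80,118)),S((670,32)));e2=tri(B((250,105)),S((585,82)));print("bar",e1,e2,(e1+e2)/2,np.linalg.norm(e1-e2))
print("lip",[ray("scene",B(p),.011).round(3) for p in((98,293),(268,270))])
E
```

```text
bar [ 0.57013466 -0.09779194  0.07349339] [0.59595938 0.01015798 0.07788646] [ 0.58304702 -0.04381698  0.07568993] 0.11108285951490025
lip [array([ 0.667, -0.115,  0.011]), array([ 0.685, -0.003,  0.011])]
```

View pics/c2.png

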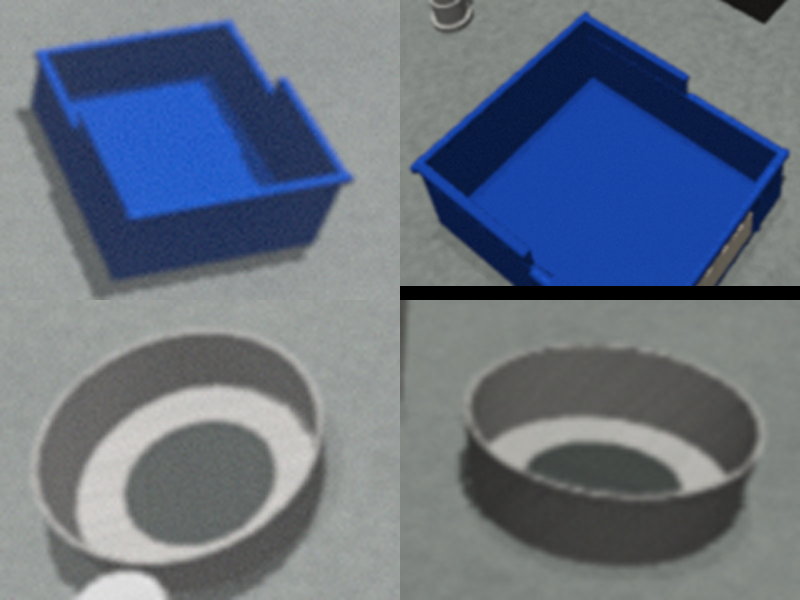

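```bash
python3 - <<'E'
from h import *
P=lambda x:(85+.3*x[0],180+.3*(x[1]-300));Bn=lambda x:(340+.325*x[0],110+.3233*x[1])
def circ(pts):
    A=np.array([[p[0],p[1],1] for p in pts]);b=(A[:,:2]**2).sum(1);s=np.linalg.lstsq(A,b,rcond=None)[0];c=s[:2]/2;return c,np.sqrt(s[2]+c@c)
pts=[ray("scene",P(p),.055) for p in((35,470),(323,420),(205,333),(90,380),(300,370),(150,563),(60,530),(260,535))];print("pan",circ(pts))
Q=lambda x:(320+.25*(x[0]-400),125+.25*(x[1]-300))
pts=[ray("side",Q(p),.055) for p in((465,410),(760,440),(590,346),(490,365),(700,370),(620,497),(510,465),(720,485))];print("pan side",circ(pts))
a=[ray("scene",Bn(p),z)for p,z in(((38,52),.06),((232,22),.06),((351,178),.08),((128,217),.08))];print("bin",np.round(a,3),np.mean(a,0))
S2=lambda x:(115+(x[0]-400)*.525,270+x[1]*.5245)
b=[ray("side",S2(p),z)for p,z in(((787,152),.06),((585,13),.08),((413,167),.08))];print(np.round(b,3),(b[0]+b[2])/2)
# bystanders
print("spray top",ray("scene",(122,273),.16),ray("side",(313,97),.16))
print("bush",ray("scene",(208,293),.05),ray("side",(279,153),.05),"pillar",ray("scene",(426,233),.09),ray("side",(135,243),.09),"tape",ray("scene",(260,161),.01))
print("driver",[ray("scene",p,.013).round(3) for p in((275,312),(326,303),(372,295))])
E
```

```text
pan (array([ 0.51764386, -0.31470195]), np.float64(0.08876171211789571))
pan side (array([ 0.50698982, -0.31254593]), np.float64(0.08885925417084944))
bin [[0.387 0.235 0.06 ]
 [0.404 0.407 0.06 ]
 [0.602 0.389 0.08 ]
 [0.586 0.214 0.08 ]] [0.49474341 0.31109875 0.07      ]
[[0.379 0.237 0.06 ]
 [0.58  0.218 0.08 ]
 [0.594 0.393 0.08 ]] [0.48639311 0.31492406 0.07      ]
spray top [ 0.69162771 -0.33290191  0.16      ] [ 0.68069555 -0.32098265  0.16      ]
bush [ 0.71688642 -0.20964327  0.05      ] [ 0.70969967 -0.20610236  0.05      ] pillar [0.74418587 0.23067451 0.09      ] [0.73445937 0.23133177 0.09      ] tape [ 0.38362676 -0.01241374  0.01      ]
driver [array([ 0.778, -0.096,  0.013]), array([0.791, 0.005, 0.013]), array([0.804, 0.099, 0.013])]
```

Request:
{"name": "send_rows", "arguments": {
  "moves": [
    [[0.032,-0.0238,0],[0,0,0],1],
    [[0.064,-0.0476,0],[0,0,0],1],
    [[0.096,-0.0714,0],[0,0,0],1],
    [[0.128,-0.0952,0],[0,0,0],1],
    [[0.16,-0.119,0],[0,0,0],1]
  ]
}}

```text
time: 0.57
position: [0.312, -0.4279, 0.242]
ee_rot: [[0.949, 0.315, -0.0], [0.315, -0.949, 0.0], [-0.0, -0.0, -1.0]]
ft_force: [0.8, -1.0, 0.3]
finger_gap: 0.0854
grasp_force: 0.0
```

Request:
{"name": "send_rows", "arguments": {
  "moves": [
    [[0.032,-0.0238,0],[0,0,0],1],
    [[0.064,-0.0476,0],[0,0,0],1],
    [[0.096,-0.0714,0],[0,0,0],1],
    [[0.128,-0.0952,0],[0,0,0],1],
    [[0.16,-0.119,0],[0,0,0],1]
  ]
}}

```text
time: 0.98
position: [0.4263, -0.2645, 0.2423]
ee_rot: [[0.949, 0.315, -0.0], [0.315, -0.949, -0.0], [-0.0, 0.0, -1.0]]
ft_force: [1.1, -0.3, -0.4]
finger_gap: 0.0855
grasp_force: 0.0
```

Request:
{"name": "send_rows", "arguments": {
  "moves": [
    [[0.032,-0.0238,0],[0,0,0],1],
    [[0.064,-0.0476,0],[0,0,0],1],
    [[0.096,-0.0714,0],[0,0,0],1],
    [[0.128,-0.0952,0],[0,0,0],1],
    [[0.16,-0.119,0],[0,0,0],1]
  ]
}}

```text
time: 1.4
position: [0.5406, -0.1012, 0.2423]
ee_rot: [[0.949, 0.315, -0.0], [0.315, -0.949, -0.0], [-0.0, -0.0, -1.0]]
ft_force: [1.0, -1.0, 0.8]
finger_gap: 0.0852
grasp_force: 0.0
```

Request:
{"name": "send_rows", "arguments": {
  "moves": [
    [[0.03,-0.021,0],[0,0,-0.12],1],
    [[0.061,-0.042,0],[0,0,-0.24],1],
    [[0.061,-0.042,0],[0,0,-0.36],1],
    [[0.061,-0.042,0],[0,0,-0.48],1],
    [[0.061,-0.042,0],[0,0,-0.6],1]
  ]
}}

```text
time: 1.82
position: [0.5848, -0.0428, 0.2417]
ee_rot: [[0.599, 0.801, -0.001], [0.801, -0.599, 0.001], [-0.0, -0.001, -1.0]]
ft_force: [0.5, -0.8, -0.0]
finger_gap: 0.0856
grasp_force: 0.0
```

Request:
{"name": "send_rows", "arguments": {
  "moves": [
    [[0,0,0],[0,0,-0.12],1],
    [[0,0,0],[0,0,-0.24],1],
    [[0,0,0],[0,0,-0.36],1],
    [[0,0,0],[0,0,-0.493],1],
    [[0,0,0],[0,0,-0.493],1]
  ]
}}

```text
time: 2.23
position: [0.5845, -0.044, 0.242]
ee_rot: [[0.151, 0.989, -0.001], [0.989, -0.151, 0.0], [0.0, -0.001, -1.0]]
ft_force: [0.2, 0.7, 0.1]
finger_gap: 0.0853
grasp_force: 0.0
```

Tracks precisely. Now a wrist look.

```bash
cat >> h.py <<'E'
def wray(s,uv,z):
    c,f=cam("wrist");M=np.array(c["mount"]);R=np.array(s["ee_rot"]);p=np.array(s["position"])
    C=p+R@M[:3,3];d=R@M[:3,:3]@np.array([(uv[0]-c["cx"])/f,(uv[1]-c["cy"])/f,1]);return C+d*(z-C[2])/d[2]
E
python3 - <<'E'
from h import *
s=bot.state();im=bot.grab_frame("wrist");cv2.imwrite("pics/w1.png",im[:,:,::-1]);print(s["joints"],s["position"])
E
```

```text
[ 0.47010344  0.35735281 -0.5901143   1.46053982  0.19913767  1.38459924
 -0.27880128] [ 0.58447371 -0.04396945  0.24195014]
```

View pics/w1.png

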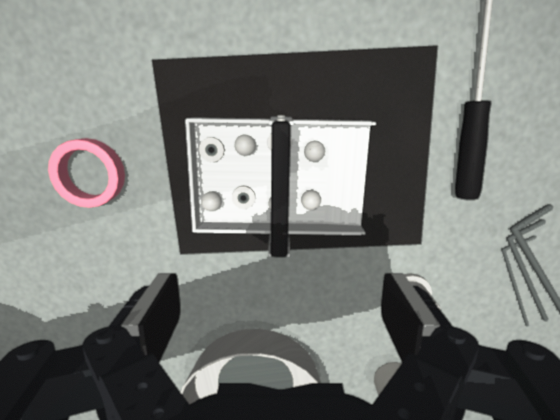

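```bash
python3 - <<'E'
from h import *
s=bot.state();im=cv2.imread("pics/w1.png");g=im.max(2)
L=[];
for v in range(130,214,4):
    r=g[v,255:305]<70;i=np.flatnonzero(r)+255
    if len(i)>6:L.append((i.mean(),v,len(i)))
L=np.array(L);a=np.polyfit(L[:,1],L[:,0],1);print(L[:,2],a)
p=[wray(s,(np.polyval(a,v),v),.088) for v in(122,256)];print(p,(p[0]+p[1])/2,np.linalg.norm(p[0]-p[1]),np.degrees(np.arctan2(*(p[0]-p[1])[:2])))
m=[wray(s,q,.004) for q in((152,60),(437,46),(421,243),(180,254))];print(np.round(m,3),np.mean(m,0),np.degrees(np.arctan2((m[1]-m[0])[1],(m[1]-m[0])[0])))
t=[wray(s,q,z) for q,z in(((187,120),.032),((375,123),.032),((365,234),.03),((193,233),.032))];print(np.round(t,3),np.mean(t,0))
E
```

```text
[18. 18. 18. 18. 18. 18. 18. 18. 18. 17. 17. 17. 17. 17. 17. 17. 17. 17.
 16. 16. 17.] [-1.70454545e-02  2.82969156e+02]
[array([0.59416741, 0.01395632, 0.088     ]), array([ 0.57390135, -0.10106698,  0.088     ])] [ 0.58403438 -0.04355533  0.088     ] 0.11679499823250546 9.992436525413657
[[ 0.478  0.087  0.004]
 [ 0.754  0.055  0.004]
 [ 0.731 -0.15   0.004]
 [ 0.455 -0.12   0.004]] [ 0.60431564 -0.03188139  0.004     ] -6.442282828246647
[[ 0.506  0.026  0.032]
 [ 0.682 -0.005  0.032]
 [ 0.663 -0.117  0.03 ]
 [ 0.485 -0.087  0.032]] [ 0.58402312 -0.04565434  0.0315    ]
```

Request:
{"name": "send_rows", "arguments": {
  "moves": [
    [[0,0,0.035],[0,0,0.02],1],
    [[0,0,0.075],[0,0,0.02],1],
    [[0,0,0.115],[0,0,0.02],1],
    [[0,0,0.15],[0,0,0.02],1],
    [[0,0,0.175],[0,0,0.02],1]
  ]
}}

```text
time: 2.7
position: [0.5828, -0.044, 0.0637]
ee_rot: [[0.181, 0.983, -0.004], [0.983, -0.181, 0.0], [-0.001, -0.004, -1.0]]
ft_force: [0.5, -0.2, 0.0]
finger_gap: 0.0856
grasp_force: 0.0
```

Request:
{"name": "send_rows", "arguments": {
  "moves": [
    [[0,0,0],[0,0,0],1],
    [[0,0,0],[0,0,0],0.5],
    [[0,0,0],[0,0,0],0.3],
    [[0,0,0],[0,0,0],0.2],
    [[0,0,0],[0,0,0],0.1]
  ]
}}

```text
time: 3.12
position: [0.5862, -0.0438, 0.0696]
ee_rot: [[0.177, 0.984, 0.004], [0.984, -0.177, -0.0], [0.0, 0.004, -1.0]]
ft_force: [-0.3, -0.1, 0.9]
finger_gap: 0.0388
grasp_force: 0.0
```

Request:
{"name": "send_rows", "arguments": {
  "moves": [
    [[0,0,0],[0,0,0],0],
    [[0,0,0],[0,0,0],0],
    [[0,0,0],[0,0,0],0],
    [[0,0,0],[0,0,0],0],
    [[0,0,0],[0,0,0],0]
  ]
}}

```text
time: 3.53
position: [0.5853, -0.0439, 0.0687]
ee_rot: [[0.176, 0.984, 0.002], [0.984, -0.176, -0.0], [-0.0, 0.002, -1.0]]
ft_force: [-2.1, -0.9, 6.6]
finger_gap: 0.0151
grasp_force: 60.3
```

Request:
{"name": "send_rows", "arguments": {
  "moves": [
    [[0,0,-0.003],[0,0,0],0],
    [[0,0,-0.008],[0,0,0],0],
    [[0,0,-0.015],[0,0,0],0],
    [[0,0,-0.024],[0,0,0],0],
    [[0,0,-0.034],[0,0,0],0]
  ]
}}

```text
time: 3.95
position: [0.5843, -0.0438, 0.1019]
ee_rot: [[0.176, 0.984, -0.001], [0.984, -0.176, 0.0], [0.0, -0.001, -1.0]]
ft_force: [0.5, 0.1, -5.4]
finger_gap: 0.0152
grasp_force: 58.6
```

Request:
{"name": "send_rows", "arguments": {
  "moves": [
    [[0,0,-0.012],[-0.01,0,0],0],
    [[0,0,-0.024],[-0.03,0,0],0],
    [[0,0,-0.036],[-0.05,0,0],0],
    [[0,0,-0.048],[-0.075,0,0],0],
    [[0,0,-0.06],[-0.1,0,0],0]
  ]
}}

```text
time: 4.37
position: [0.5848, -0.0436, 0.1631]
ee_rot: [[0.176, 0.979, 0.101], [0.984, -0.175, -0.018], [0.0, 0.102, -0.995]]
ft_force: [-0.5, -0.9, -4.9]
finger_gap: 0.0156
grasp_force: 58.7
```

Request:
{"name": "send_rows", "arguments": {
  "moves": [
    [[0,0,-0.012],[-0.02,0,0],0],
    [[0,0,-0.022],[-0.04,0,0],0],
    [[0,0,-0.029],[-0.05,0,0],0],
    [[0,0,-0.033],[-0.05,0,0],0],
    [[0,0,-0.035],[-0.05,0,0],0]
  ]
}}

```text
time: 4.78
position: [0.5813, -0.0432, 0.1973]
ee_rot: [[0.176, 0.973, 0.148], [0.984, -0.174, -0.027], [-0.0, 0.15, -0.989]]
ft_force: [-0.2, -0.6, -5.4]
finger_gap: 0.015
grasp_force: 58.7
```

```bash
python3 - <<'E'
from h import *
s=bot.state();print(s["position"].round(4) if hasattr(s["position"],'round') else s["position"],s["joints"],s["ft_force"],s["ft_torque"],np.round(s["ee_rot"],3).tolist())
a=bot.grab_frame("wrist")[:,:,::-1];b=bot.grab_frame("scene")[:,:,::-1]
cv2.imwrite("pics/l1.png",np.vstack([np.hstack([cv2.resize(a,(400,300)),cv2.resize(b,(400,300))])]))
E
```

```text
[ 0.5813 -0.0432  0.1973] [ 0.50860206  0.26394125 -0.5971222   1.68117724  0.20560652  1.10042809
 -0.31893655] [-0.23216034 -0.61079791 -5.41574115] [0.02899305 0.26733385 0.02162294] [[0.176, 0.973, 0.148], [0.984, -0.174, -0.027], [-0.0, 0.15, -0.989]]
```

View pics/l1.png

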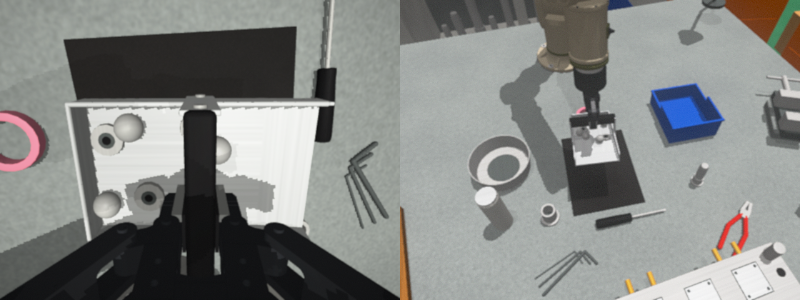

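Request:
{"name": "send_rows", "arguments": {
  "moves": [
    [[-0.0073,-0.0032,-0.0005],[0,0,0],0],
    [[-0.022,-0.0096,-0.0015],[0,0,0],0],
    [[-0.044,-0.0191,-0.003],[0,0,0],0],
    [[-0.0714,-0.031,-0.0048],[0,0,0],0],
    [[-0.0988,-0.043,-0.0066],[0,0,0],0]
  ]
}}

```text
time: 5.3
position: [0.5199, -0.1335, 0.1954]
ee_rot: [[0.175, 0.974, 0.146], [0.985, -0.173, -0.025], [0.001, 0.148, -0.989]]
ft_force: [0.8, -0.0, -6.1]
finger_gap: 0.015
grasp_force: 58.7
```

Request:
{"name": "send_rows", "arguments": {
  "moves": [
    [[-0.0275,-0.012,-0.0018],[0,0,0],0],
    [[-0.055,-0.024,-0.0037],[0,0,0],0],
    [[-0.0824,-0.036,-0.0055],[0,0,0],0],
    [[-0.11,-0.048,-0.0073],[0,0,0],0],
    [[-0.1354,-0.059,-0.009],[0,0,0],0]
  ]
}}

```text
time: 5.72
position: [0.4365, -0.2574, 0.1957]
ee_rot: [[0.177, 0.973, 0.146], [0.984, -0.175, -0.026], [0.0, 0.148, -0.989]]
ft_force: [-0.1, 0.1, -5.0]
finger_gap: 0.0151
grasp_force: 58.7
```

Request:
{"name": "send_rows", "arguments": {
  "moves": [
    [[-0.02,-0.0088,-0.0013],[0,0,0],0],
    [[-0.034,-0.0147,-0.0023],[0,0,0],0],
    [[-0.041,-0.018,-0.0027],[0,0,0],0],
    [[-0.045,-0.0195,-0.003],[0,0,0],0],
    [[-0.045,-0.0195,-0.003],[0,0,0],0]
  ]
}}

```text
time: 6.13
position: [0.4107, -0.2968, 0.196]
ee_rot: [[0.177, 0.973, 0.147], [0.984, -0.175, -0.026], [0.001, 0.149, -0.989]]
ft_force: [0.1, 0.0, -5.5]
finger_gap: 0.0152
grasp_force: 58.7
```

```bash
python3 - <<'E'
from h import *
s=bot.state();print(np.round(s["position"],4),np.round(s["joints"],3),s["ft_force"],np.round(s["ee_rot"],3).tolist())
E
```

```text
[ 0.4107 -0.2968  0.196 ] [ 0.976  0.083 -0.389  1.86  -0.033  1.068  0.427] [ 0.08820883  0.02308423 -5.54606232] [[0.177, 0.973, 0.147], [0.984, -0.175, -0.026], [0.001, 0.149, -0.989]]
```

Request:
{"name": "send_rows", "arguments": {
  "moves": [
    [[0,-0.003,0.003],[0.02,0,0],0],
    [[0,-0.008,0.008],[0.05,0,0],0],
    [[0,-0.013,0.014],[0.09,0,0],0],
    [[0,-0.017,0.02],[0.13,0,0],0],
    [[0,-0.019,0.0225],[0.15,0,0],0]
  ]
}}

```text
time: 6.55
position: [0.3962, -0.2923, 0.17]
ee_rot: [[0.174, 0.985, -0.004], [0.985, -0.174, 0.002], [0.001, -0.004, -1.0]]
ft_force: [-0.1, -0.6, -6.4]
finger_gap: 0.0153
grasp_force: 58.8
```

Request:
{"name": "send_rows", "arguments": {
  "moves": [
    [[0,0,0],[0.025,0,0],0],
    [[0,0,0],[0.05,0,0],0],
    [[0,0,0],[0.08,0,0],0],
    [[0,0,0],[0.11,0,0],0],
    [[0,0,0],[0.14,0,0],0]
  ]
}}

```text
time: 6.97
position: [0.3966, -0.2931, 0.1711]
ee_rot: [[0.175, 0.975, -0.139], [0.985, -0.173, 0.025], [0.0, -0.141, -0.99]]
ft_force: [0.5, 0.3, -5.6]
finger_gap: 0.015
grasp_force: 58.8
```

Request:
{"name": "send_rows", "arguments": {
  "moves": [
    [[0,0,0],[0.015,0,0],0],
    [[0,0,0],[0.03,0,0],0],
    [[0,0,0],[0.045,0,0],0],
    [[0,0,0],[0.06,0,0],0],
    [[0,0,0],[0.06,0,0],0]
  ]
}}

```text
time: 7.38
position: [0.3962, -0.2935, 0.1711]
ee_rot: [[0.176, 0.965, -0.197], [0.984, -0.172, 0.035], [0.0, -0.2, -0.98]]
ft_force: [-0.4, 0.5, -6.1]
finger_gap: 0.0151
grasp_force: 58.8
```

Request:
{"name": "send_rows", "arguments": {
  "moves": [
    [[0,0,0],[0,0,0],0],
    [[0,0,0],[0,0,0],0],
    [[0,0,0],[0,0,0],0],
    [[0,0,0],[0,0,0],0],
    [[0,0,0],[0,0,0],0]
  ]
}}

```text
time: 7.8
position: [0.3959, -0.2938, 0.1716]
ee_rot: [[0.176, 0.965, -0.195], [0.984, -0.173, 0.035], [-0.0, -0.198, -0.98]]
ft_force: [0.7, 0.4, -3.8]
finger_gap: 0.0152
grasp_force: 59.0
```

```bash
python3 - <<'E'
from h import *
s=bot.state();print(np.round(s["position"],4),np.round(s["joints"],3),s["ft_force"],np.round(s["ee_rot"],3).tolist())
a=bot.grab_frame("wrist")[:,:,::-1];b=bot.grab_frame("scene")[:,:,::-1];c=bot.grab_frame("side")[:,:,::-1]
r=lambda i,w,h:cv2.resize(np.ascontiguousarray(i),(w,h),interpolation=cv2.INTER_CUBIC)
cv2.imwrite("pics/p1.png",np.vstack([np.hstack([r(a,400,300),r(b[130:265,80:260],400,300)]),np.hstack([r(c[80:230,300:500],400,300),r(b,400,300)])]))
E
```

```text
[ 0.3959 -0.2938  0.1716] [ 0.845  0.313 -0.39   1.662  0.176  1.385  0.234] [ 0.70130725  0.36884919 -3.82634566] [[0.176, 0.965, -0.195], [0.984, -0.173, 0.035], [-0.0, -0.198, -0.98]]
```

View pics/p1.png

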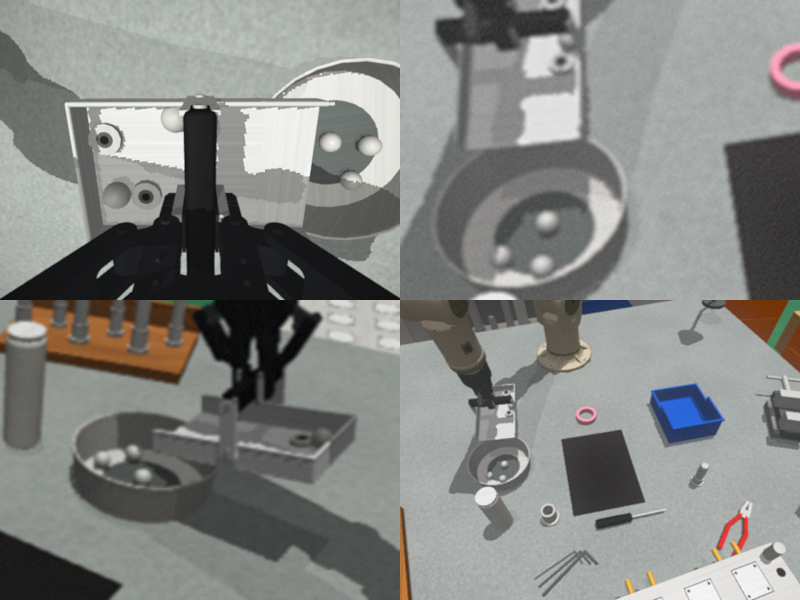

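Request:
{"name": "send_rows", "arguments": {
  "moves": [
    [[0,0,0],[0,0.06,0],0],
    [[0,0,0],[0,0.12,0],0],
    [[0,0,0],[0,0.17,0],0],
    [[0,0,0],[0,0.17,0],0],
    [[0,0,0],[0,0.17,0],0]
  ]
}}

```text
time: 8.37
position: [0.3955, -0.2945, 0.171]
ee_rot: [[0.208, 0.964, -0.163], [0.964, -0.174, 0.2], [0.165, -0.199, -0.966]]
ft_force: [-0.6, 0.8, -4.2]
finger_gap: 0.0154
grasp_force: 59.0
```

Request:
{"name": "send_rows", "arguments": {
  "moves": [
    [[0,0,0],[0,0,0],0],
    [[0,0,0],[0,0,0],0],
    [[0,0,0],[0,-0.06,0],0],
    [[0,0,0],[0,-0.12,0],0],
    [[0,0,0],[0,-0.17,0],0]
  ]
}}

```text
time: 8.78
position: [0.3966, -0.2929, 0.1717]
ee_rot: [[0.174, 0.965, -0.195], [0.985, -0.171, 0.031], [-0.003, -0.198, -0.98]]
ft_force: [0.3, 0.8, -4.1]
finger_gap: 0.0151
grasp_force: 59.0
```

Request:
{"name": "send_rows", "arguments": {
  "moves": [
    [[0,0,0],[0,-0.06,0],0],
    [[0,0,0],[0,-0.12,0],0],
    [[0,0,0],[0,-0.17,0],0],
    [[0,0,0],[0,-0.17,0],0],
    [[0,0,0],[0,-0.17,0],0]
  ]
}}

```text
time: 9.2
position: [0.3966, -0.2922, 0.1716]
ee_rot: [[0.138, 0.965, -0.222], [0.977, -0.169, -0.132], [-0.165, -0.198, -0.966]]
ft_force: [0.0, -0.2, -4.1]
finger_gap: 0.0153
grasp_force: 59.0
```

Request:
{"name": "send_rows", "arguments": {
  "moves": [
    [[0,0,0],[0,0,0],0],
    [[0,0,0],[0,0.06,0],0],
    [[0,0,0],[0,0.12,0],0],
    [[0,0,0],[0,0.17,0],0],
    [[0,0,0],[0,0.17,0],0]
  ]
}}

```text
time: 9.62
position: [0.3945, -0.2969, 0.1712]
ee_rot: [[0.183, 0.964, -0.195], [0.983, -0.179, 0.038], [0.002, -0.199, -0.98]]
ft_force: [-0.9, -0.6, -3.9]
finger_gap: 0.0148
grasp_force: 59.0
```

Request:
{"name": "send_rows", "arguments": {
  "moves": [
    [[0,0,0],[0,0,0],0],
    [[0,0,0],[0,0,0],0],
    [[0,0,0],[0,0,0],0],
    [[0,0,0],[0,0,0],0],
    [[0,0,0],[0,0,0],0]
  ]
}}

```text
time: 10.03
position: [0.3962, -0.2931, 0.1714]
ee_rot: [[0.175, 0.965, -0.196], [0.985, -0.171, 0.034], [-0.0, -0.199, -0.98]]
ft_force: [0.9, 0.0, -3.9]
finger_gap: 0.0151
grasp_force: 59.1
```

```bash
cat > look.py <<'E'
from h import *
import sys
s=bot.state();print(np.round(s["position"],4),np.round(s["joints"],3),s["time"],np.round(s["ee_rot"],3).tolist())
a=bot.grab_frame("wrist")[:,:,::-1];b=bot.grab_frame("scene")[:,:,::-1];c=bot.grab_frame("side")[:,:,::-1]
r=lambda i,w,h:cv2.resize(np.ascontiguousarray(i),(w,h),interpolation=cv2.INTER_CUBIC)
cv2.imwrite(sys.argv[1],np.vstack([np.hstack([r(a,400,300),r(b[130:265,80:260],400,300)]),np.hstack([r(c[80:230,300:500],400,300),r(b,400,300)])]))
E
python3 look.py pics/p2.png
```

```text
[ 0.3962 -0.2931  0.1714] [ 0.84   0.313 -0.386  1.662  0.175  1.385  0.235] 10.0333 [[0.175, 0.965, -0.196], [0.985, -0.171, 0.034], [-0.0, -0.199, -0.98]]
```

View pics/p2.png

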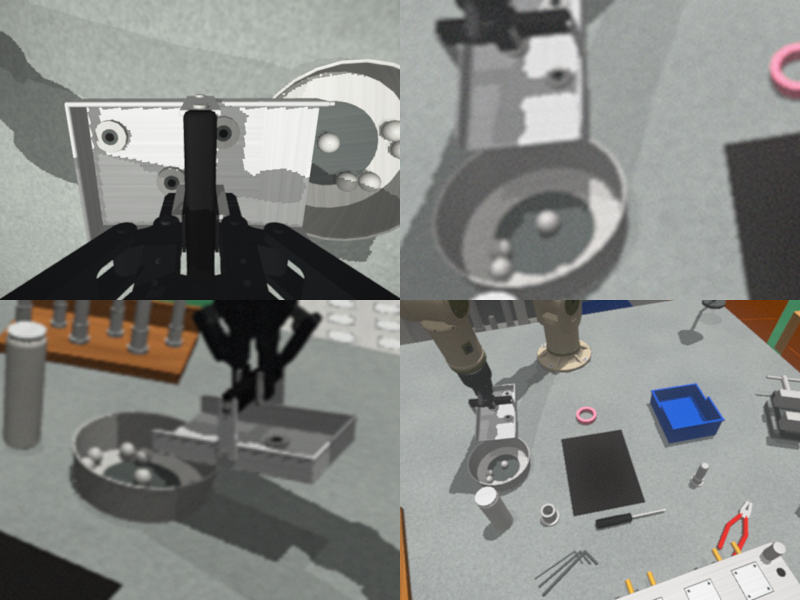

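Request:
{"name": "send_rows", "arguments": {
  "moves": [
    [[0,-0.001,-0.005],[-0.03,0,0],0],
    [[0,-0.003,-0.015],[-0.08,0,0],0],
    [[0,-0.006,-0.03],[-0.14,0,0],0],
    [[0,-0.01,-0.047],[-0.2,0,0],0],
    [[0,-0.012,-0.059],[-0.25,0,0],0]
  ]
}}

```text
time: 10.6
position: [0.3959, -0.2938, 0.233]
ee_rot: [[0.176, 0.983, 0.053], [0.984, -0.176, -0.01], [-0.001, 0.054, -0.999]]
ft_force: [0.4, 0.1, -4.0]
finger_gap: 0.0151
grasp_force: 59.1
```

Request:
{"name": "send_rows", "arguments": {
  "moves": [
    [[0.0097,0.0025,0.0001],[0,0,0],0],
    [[0.031,0.008,0.0004],[0,0,0],0],
    [[0.064,0.0166,0.0008],[0,0,0],0],
    [[0.1027,0.0267,0.0013],[0,0,0],0],
    [[0.1415,0.0367,0.0018],[0,0,0],0]
  ]
}}

```text
time: 11.02
position: [0.457, -0.159, 0.2311]
ee_rot: [[0.177, 0.983, 0.048], [0.984, -0.177, -0.009], [-0.0, 0.048, -0.999]]
ft_force: [1.2, -0.4, -3.9]
finger_gap: 0.0154
grasp_force: 59.1
```

Request:
{"name": "send_rows", "arguments": {
  "moves": [
    [[0.0388,0.01,0.0005],[0,0,0],0],
    [[0.0775,0.02,0.001],[0,0,0],0],
    [[0.1163,0.03,0.0015],[0,0,0],0],
    [[0.1512,0.039,0.002],[0,0,0],0],
    [[0.1705,0.0443,0.0022],[0,0,0],0]
  ]
}}

```text
time: 11.43
position: [0.5311, 0.0054, 0.2312]
ee_rot: [[0.17, 0.984, 0.048], [0.985, -0.17, -0.007], [0.002, 0.049, -0.999]]
ft_force: [-1.4, -0.0, -4.2]
finger_gap: 0.0152
grasp_force: 59.1
```

Request:
{"name": "send_rows", "arguments": {
  "moves": [
    [[0.0174,-0.0098,-0.0005],[0,0,0],0],
    [[0.0453,-0.0255,-0.0012],[0,0,0],0],
    [[0.0801,-0.0451,-0.0022],[0,0,0],0],
    [[0.115,-0.0647,-0.0031],[0,0,0],0],
    [[0.1498,-0.0843,-0.004],[0,0,0],0]
  ]
}}

```text
time: 11.85
position: [0.4724, 0.1635, 0.2308]
ee_rot: [[0.176, 0.983, 0.048], [0.984, -0.176, -0.009], [-0.001, 0.049, -0.999]]
ft_force: [1.8, 0.1, -3.1]
finger_gap: 0.0155
grasp_force: 59.2
```

Request:
{"name": "send_rows", "arguments": {
  "moves": [
    [[0.0348,-0.0196,-0.0009],[0,0,0],0],
    [[0.0697,-0.0392,-0.0019],[0,0,0],0],
    [[0.101,-0.0568,-0.0027],[0,0,0],0],
    [[0.1237,-0.0696,-0.0033],[0,0,0],0],
    [[0.1376,-0.0774,-0.0037],[0,0,0],0]
  ]
}}

```text
time: 12.27
position: [0.4187, 0.3147, 0.231]
ee_rot: [[0.171, 0.984, 0.048], [0.985, -0.171, -0.008], [0.0, 0.049, -0.999]]
ft_force: [0.1, 0.5, -3.2]
finger_gap: 0.015
grasp_force: 59.2
```

Request:
{"name": "send_rows", "arguments": {
  "moves": [
    [[0.007,-0.0039,0],[0,0,0],0],
    [[0.0096,-0.0054,0],[0,0,0],0],
    [[0.0096,-0.0054,0],[0,0,0],0]
  ]
}}

```text
time: 12.52
position: [0.4179, 0.321, 0.2304]
ee_rot: [[0.175, 0.983, 0.048], [0.985, -0.175, -0.009], [-0.001, 0.049, -0.999]]
ft_force: [0.1, 0.3, -2.8]
finger_gap: 0.0153
grasp_force: 59.2
```

```bash
python3 - <<'E'
from h import *
s=bot.state();print(np.round(s["position"],4),np.round(s["joints"],3),s["ft_force"],np.round(s["ee_rot"],3).tolist())
E
```

```text
[0.4179 0.321  0.2304] [ 0.016  0.257 -0.891  1.656  0.251  1.305 -1.096] [ 0.05325779  0.33313784 -2.76017346] [[0.175, 0.983, 0.048], [0.985, -0.175, -0.009], [-0.001, 0.049, -0.999]]
```

Request:
{"name": "send_rows", "arguments": {
  "moves": [
    [[0,0,0.004],[0.05,0,0],0],
    [[0,0,0.008],[0.12,0,0],0],
    [[0,-0.001,0.012],[0.2,0,0],0],
    [[0,-0.001,0.016],[0.28,0,0],0],
    [[0,-0.001,0.018],[0.36,0,0],0]
  ]
}}

```text
time: 12.93
position: [0.4197, 0.3188, 0.2125]
ee_rot: [[0.179, 0.936, -0.303], [0.984, -0.171, 0.054], [-0.001, -0.307, -0.952]]
ft_force: [0.4, -0.6, -3.9]
finger_gap: 0.0152
grasp_force: 59.2
```

Request:
{"name": "send_rows", "arguments": {
  "moves": [
    [[0,0,0],[0.1,0,0],0],
    [[0,0,0],[0.2,0,0],0],
    [[0,0,0],[0.3,0,0],0],
    [[0,0,0],[0.39,0,0],0],
    [[0,0,0],[0.47,0,0],0]
  ]
}}

```text
time: 13.35
position: [0.4205, 0.3186, 0.2118]
ee_rot: [[0.181, 0.697, -0.694], [0.984, -0.129, 0.126], [-0.002, -0.706, -0.709]]
ft_force: [0.2, -0.4, -3.2]
finger_gap: 0.015
grasp_force: 59.4
```

Request:
{"name": "send_rows", "arguments": {
  "moves": [
    [[0,0,0],[0,0,0],0],
    [[0,0,0],[0,0,0],0],
    [[0,0,0],[0,0,0],0],
    [[0,0,0],[0,0,0],0],
    [[0,0,0],[0,0,0],0]
  ]
}}

```text
time: 13.77
position: [0.4178, 0.3213, 0.2142]
ee_rot: [[0.175, 0.703, -0.69], [0.985, -0.124, 0.123], [0.001, -0.701, -0.713]]
ft_force: [-0.2, -0.0, -3.2]
finger_gap: 0.0153
grasp_force: 59.4
```

```bash
sed -i 's/b\[130:265,80:260\]/b[90:240,310:510]/;s/c\[80:230,300:500\]/c[200:420,80:373]/' look.py; python3 look.py pics/b1.png
```

```text
[0.4178 0.3213 0.2142] [ 0.028  0.807 -0.846  1.217 -0.043  1.822 -0.962] 13.7667 [[0.175, 0.703, -0.69], [0.985, -0.124, 0.123], [0.001, -0.701, -0.713]]
```

View pics/b1.png

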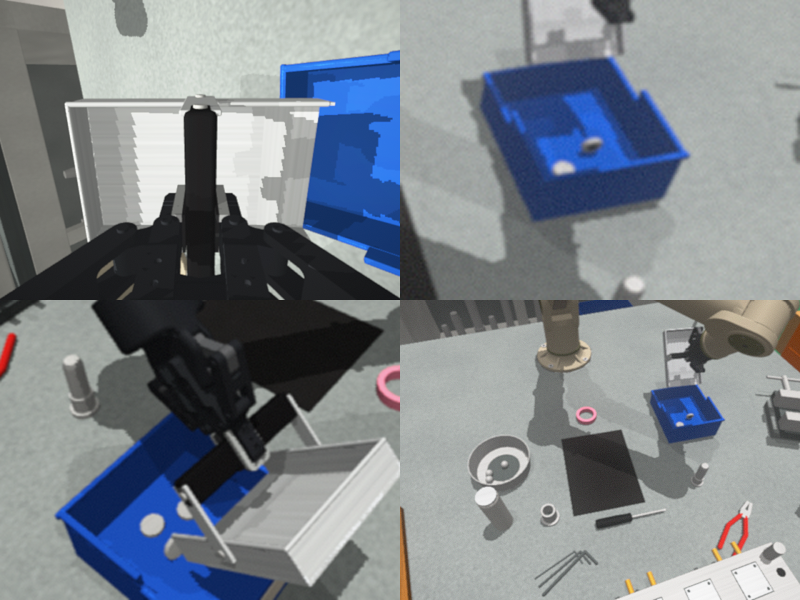

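Request:
{"name": "send_rows", "arguments": {
  "moves": [
    [[0,0,0],[0.04,0,0],0],
    [[0,0,0],[0.08,0,0],0],
    [[0,0,0],[0.1,0,0],0],
    [[0,0,0],[0.05,0,0],0],
    [[0,0,0],[0,0,0],0]
  ]
}}

```text
time: 14.33
position: [0.4187, 0.3205, 0.2115]
ee_rot: [[0.177, 0.7, -0.692], [0.984, -0.127, 0.124], [-0.001, -0.703, -0.711]]
ft_force: [0.0, 0.5, -2.0]
finger_gap: 0.0149
grasp_force: 59.5
```

```bash
cat > bl.py <<'E'
from h import *
def blobs(n,poly,zf):
    im=bot.grab_frame(n).astype(int);m=np.zeros(im.shape[:2],np.uint8)
    cv2.fillPoly(m,[np.array(poly,np.int32)],1)
    g=((im[:,:,2]-im[:,:,0]<40)&(im.max(2)>70)&(m>0)).astype(np.uint8)
    k,l,st,c=cv2.connectedComponentsWithStats(g)
    for i in range(1,k):
        if st[i,4]>8:print(n,st[i].tolist(),c[i].round(0),ray(n,c[i],zf).round(3))
# floor polygon of bin, world
a=np.radians(-5.5);ux=np.array([np.cos(a),np.sin(a)]);uy=np.array([-ux[1],ux[0]])
C=np.array([.491,.313]);fl=[np.r_[C+ux*i+uy*j,.006] for i,j in((-.094,-.08),(.094,-.08),(.094,.08),(-.094,.08))]
for n in("scene","side"):blobs(n,[proj(n,p) for p in fl],.008)
E
python3 bl.py
```

```text
scene [402, 159, 8, 7, 39] [405. 162.] [0.5   0.34  0.008]
scene [387, 171, 10, 7, 52] [391. 174.] [0.524 0.287 0.008]
side [201, 336, 108, 84, 4221] [255. 374.] [0.453 0.289 0.008]
side [183, 357, 18, 17, 229] [191. 365.] [0.544 0.325 0.008]
```

Request:
{"name": "send_rows", "arguments": {
  "moves": [
    [[0,-0.003,-0.003],[-0.06,0,0],0],
    [[0,-0.009,-0.009],[-0.16,0,0],0],
    [[0,-0.015,-0.015],[-0.26,0,0],0],
    [[0,-0.019,-0.019],[-0.36,0,0],0],
    [[0,-0.021,-0.021],[-0.46,0,0],0]
  ]
}}

```text
time: 14.85
position: [0.4182, 0.3214, 0.2439]
ee_rot: [[0.176, 0.936, -0.305], [0.984, -0.167, 0.056], [0.001, -0.31, -0.951]]
ft_force: [-0.7, -0.2, -2.1]
finger_gap: 0.0147
grasp_force: 59.3
```

Request:
{"name": "send_rows", "arguments": {
  "moves": [
    [[0,0,0],[-0.1,0,0],0],
    [[0,0,0],[-0.2,0,0],0],
    [[0,0,0],[-0.28,0,0],0],
    [[0,0,0],[-0.32,0,0],0],
    [[0,0,0],[-0.32,0,0],0]
  ]
}}

```text
time: 15.27
position: [0.4153, 0.3223, 0.2435]
ee_rot: [[0.172, 0.985, 0.002], [0.985, -0.172, -0.001], [-0.0, 0.002, -1.0]]
ft_force: [0.3, -0.0, -2.3]
finger_gap: 0.015
grasp_force: 59.2
```

```bash
python3 bl.py; python3 - <<'E'
from h import *
s=bot.state();print(np.round(s["position"],4),np.round(s["joints"],3),s["ft_force"],np.round(s["ee_rot"],3).tolist())
E
```

```text
scene [401, 159, 9, 7, 39] [405. 162.] [0.499 0.339 0.008]
scene [386, 171, 11, 6, 48] [391. 173.] [0.522 0.287 0.008]
side [188, 309, 121, 111, 5039] [251. 361.] [0.471 0.274 0.008]
side [183, 357, 17, 17, 227] [191. 365.] [0.544 0.325 0.008]
side [201, 372, 16, 19, 214] [208. 380.] [0.507 0.332 0.008]
[0.4175 0.3208 0.2427] [ 0.025  0.278 -0.89   1.608  0.219  1.363 -1.068] [ 0.95173899  0.03280992 -2.60815574] [[0.176, 0.984, -0.002], [0.984, -0.176, -0.0], [-0.001, -0.002, -1.0]]
```

Request:
{"name": "send_rows", "arguments": {
  "moves": [
    [[-0.0098,0.0069,0],[0,0,0],0],
    [[-0.0312,0.0217,0],[0,0,0],0],
    [[-0.0624,0.0434,0],[0,0,0],0],
    [[-0.0952,0.0663,0],[0,0,0],0],
    [[-0.128,0.0892,0],[0,0,0],0]
  ]
}}

```text
time: 15.78
position: [0.4841, 0.1772, 0.2421]
ee_rot: [[0.177, 0.984, -0.003], [0.984, -0.177, 0.001], [0.001, -0.003, -1.0]]
ft_force: [2.7, 0.4, -1.8]
finger_gap: 0.0146
grasp_force: 59.3
```

Request:
{"name": "send_rows", "arguments": {
  "moves": [
    [[-0.0328,0.0229,0],[0,0,0],0],
    [[-0.0656,0.0457,0],[0,0,0],0],
    [[-0.0985,0.0686,0],[0,0,0],0],
    [[-0.1313,0.0915,0],[0,0,0],0],
    [[-0.1625,0.1132,0],[0,0,0],0]
  ]
}}

```text
time: 16.2
position: [0.5668, -0.0042, 0.2416]
ee_rot: [[0.179, 0.984, -0.003], [0.984, -0.179, 0.002], [0.001, -0.003, -1.0]]
ft_force: [1.7, 1.2, -2.6]
finger_gap: 0.0153
grasp_force: 59.3
```

Request:
{"name": "send_rows", "arguments": {
  "moves": [
    [[-0.0213,0.0149,0],[0,0,0],0],
    [[-0.0328,0.0229,0],[0,0,0],0],
    [[-0.0377,0.0263,0],[0,0,0],0],
    [[-0.0394,0.0274,0],[0,0,0],0],
    [[-0.0394,0.0274,0],[0,0,0],0]
  ]
}}

```text
time: 16.62
position: [0.586, -0.043, 0.2421]
ee_rot: [[0.175, 0.985, -0.001], [0.985, -0.175, 0.002], [0.002, -0.002, -1.0]]
ft_force: [-0.8, 0.2, -2.7]
finger_gap: 0.0148
grasp_force: 59.3
```

```bash
python3 bl.py; python3 - <<'E'
from h import *
s=bot.state();print(np.round(s["position"],4),np.round(s["joints"],3),s["ft_force"],np.round(s["ee_rot"],4).tolist())
E
```

```text
scene [402, 160, 8, 6, 38] [405. 162.] [0.5   0.339 0.008]
scene [387, 171, 9, 6, 41] [391. 174.] [0.522 0.287 0.008]
side [210, 345, 17, 16, 211] [218. 353.] [0.522 0.289 0.008]
side [183, 357, 18, 17, 229] [191. 365.] [0.544 0.325 0.008]
side [201, 372, 15, 19, 205] [208. 380.] [0.507 0.332 0.008]
side [271, 381, 29, 39, 72] [286. 399.] [0.396 0.298 0.008]
[ 0.5858 -0.0419  0.2427] [ 0.526  0.377 -0.676  1.454  0.235  1.394 -0.331] [ 0.33752348  0.0082026  -2.89432185] [[0.1732, 0.9849, -0.0003], [0.9849, -0.1732, 0.0012], [0.0011, -0.0005, -1.0]]
```

Request:
{"name": "send_rows", "arguments": {
  "moves": [
    [[0,0,0.015],[0,0,0],0],
    [[0,0,0.05],[0,0,0],0],
    [[0,0,0.09],[0,0,0],0],
    [[0,0,0.125],[0,0,0],0],
    [[0,0,0.15],[0,0,0],0]
  ]
}}

```text
time: 17.13
position: [0.5842, -0.0424, 0.0898]
ee_rot: [[0.173, 0.985, -0.003], [0.985, -0.173, 0.001], [0.0, -0.003, -1.0]]
ft_force: [-1.0, 0.2, -3.1]
finger_gap: 0.015
grasp_force: 59.2
```

Request:
{"name": "send_rows", "arguments": {
  "moves": [
    [[0,0,0.01],[0,0,0],0],
    [[0,0,0.016],[0,0,0],0],
    [[0,0,0.019],[0,0,0],0],
    [[0,0,0.021],[0,0,0],0],
    [[0,0,0.021],[0,0,0],0]
  ]
}}

```text
time: 17.55
position: [0.5872, -0.0439, 0.0731]
ee_rot: [[0.176, 0.984, 0.003], [0.984, -0.176, -0.0], [0.0, 0.002, -1.0]]
ft_force: [0.3, 0.0, -3.2]
finger_gap: 0.0153
grasp_force: 59.3
```

Request:
{"name": "send_rows", "arguments": {
  "moves": [
    [[0,0,0.001],[0,0,0],0],
    [[0,0,0.002],[0,0,0],0],
    [[0,0,0.003],[0,0,0],0],
    [[0,0,0.003],[0,0,0],0]
  ]
}}

```text
time: 17.88
position: [0.5862, -0.0443, 0.0688]
ee_rot: [[0.176, 0.984, 0.0], [0.984, -0.176, -0.0], [-0.0, 0.0, -1.0]]
ft_force: [0.5, 0.0, -2.7]
finger_gap: 0.0151
grasp_force: 59.4
```

Request:
{"name": "send_rows", "arguments": {
  "moves": [
    [[0,0,0.0006],[0,0,0],0],
    [[0,0,0.0012],[0,0,0],0],
    [[0,0,0.0012],[0,0,0],0]
  ]
}}

```text
time: 18.13
position: [0.5863, -0.0443, 0.0687]
ee_rot: [[0.176, 0.984, 0.001], [0.984, -0.176, -0.001], [-0.001, 0.001, -1.0]]
ft_force: [-5.9, -0.7, 9.9]
finger_gap: 0.0151
grasp_force: 61.0
```

Contact with the mat (about 13 N relative). Back off slightly, release, and rise.

Request:
{"name": "send_rows", "arguments": {
  "moves": [
    [[0,0,-0.0006],[0,0,0],0],
    [[0,0,-0.0006],[0,0,0],0.4],
    [[0,0,-0.0006],[0,0,0],0.7],
    [[0,0,-0.0006],[0,0,0],1],
    [[0,0,-0.0006],[0,0,0],1]
  ]
}}

```text
time: 18.55
position: [0.5863, -0.0441, 0.068]
ee_rot: [[0.176, 0.984, 0.0], [0.984, -0.176, 0.0], [0.0, 0.0, -1.0]]
ft_force: [-0.3, 0.9, -0.0]
finger_gap: 0.0629
grasp_force: 0.0
```

Request:
{"name": "send_rows", "arguments": {
  "moves": [
    [[0,0,0],[0,0,0],1],
    [[0,0,0],[0,0,0],1],
    [[0,0,0],[0,0,0],1],
    [[0,0,0],[0,0,0],1],
    [[0,0,0],[0,0,0],1]
  ]
}}

```text
time: 18.97
position: [0.5861, -0.0442, 0.0679]
ee_rot: [[0.176, 0.984, -0.0], [0.984, -0.176, 0.0], [0.0, -0.0, -1.0]]
ft_force: [-0.0, 0.1, 0.2]
finger_gap: 0.0856
grasp_force: 0.0
```

Request:
{"name": "send_rows", "arguments": {
  "moves": [
    [[0,0,-0.01],[0,0,0],1],
    [[0,0,-0.03],[0,0,0],1],
    [[0,0,-0.065],[0,0,0],1],
    [[0,0,-0.1],[0,0,0],1],
    [[0,0,-0.14],[0,0,0],1]
  ]
}}

```text
time: 19.38
position: [0.5852, -0.044, 0.2093]
ee_rot: [[0.176, 0.984, -0.002], [0.984, -0.176, 0.001], [0.0, -0.002, -1.0]]
ft_force: [1.9, -0.6, 0.4]
finger_gap: 0.0852
grasp_force: 0.0
```

Request:
{"name": "send_rows", "arguments": {
  "moves": [
    [[0,-0.01,-0.03],[0,0,0],1],
    [[0,-0.03,-0.05],[0,0,0],1],
    [[0,-0.05,-0.06],[0,0,0],1],
    [[0,-0.06,-0.06],[0,0,0],1],
    [[0,-0.06,-0.06],[0,0,0],1]
  ]
}}

```text
time: 19.8
position: [0.5261, -0.0327, 0.2702]
ee_rot: [[0.175, 0.985, 0.003], [0.985, -0.175, -0.002], [-0.001, 0.003, -1.0]]
ft_force: [0.6, 0.4, -0.0]
finger_gap: 0.0855
grasp_force: 0.0
```

```bash
python3 - <<'E'
from h import *
print(bot.state()["time"])
a,b,c=[np.ascontiguousarray(bot.grab_frame(n)[:,:,::-1]) for n in("wrist","scene","side")]
r=lambda i:cv2.resize(i,(400,300),interpolation=cv2.INTER_AREA)
cv2.imwrite("pics/f.png",np.vstack([np.hstack([r(a),r(b)]),np.hstack([r(c),cv2.resize(b[180:285,80:220],(400,300),interpolation=cv2.INTER_CUBIC)])]))
E
```

```text
19.8
```

View pics/f.png

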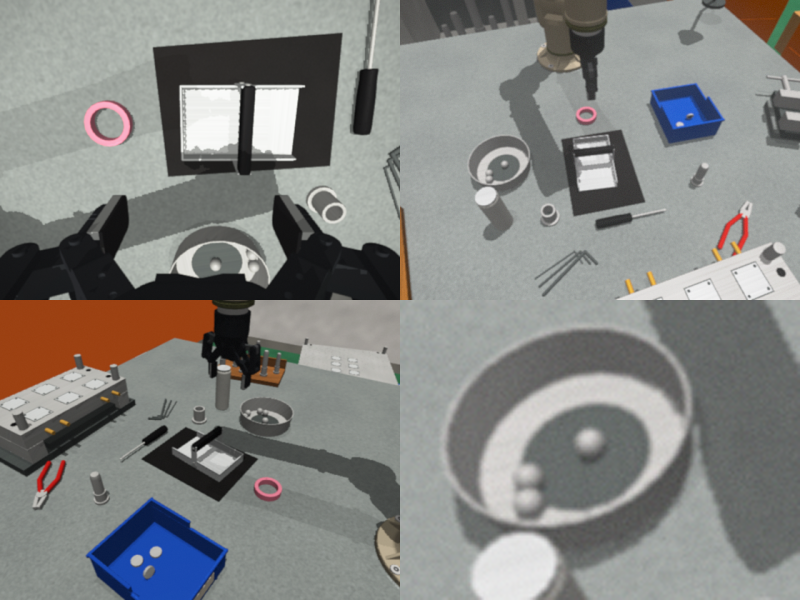

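```bash
python3 -c "
from station import bot
print(bot.hand_in())"
```

```text
the job is handed in; nothing more can be done
None
```

Job handed in at about 20 s: five balls in the pan, three buttons in the bin and the empty tray released flat on the mat, with the other bench items apparently unmoved; all five balls were last seen together just after the pour, as the pan rim hid some in the final pictures.

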